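Close the sample filter: lower the top plate onto its guide pins and latch it

TASK

Close the wine sample filter: pick the white top plate out of the tray by its bridge handle and, keeping it level, lower it (do not drop it) over the filter's two guide pins until it lies flat on the filter pad. Then swing the filter's latch arm right in over the plate and let go. Do not shift or knock over the tumbler, the jar or the measuring cylinder.

Things in the scene. Friction and masses are not known exactly. Their poses are not given: they have to be found in the camera images.
- plate: White plastic top plate, 110 (x) x 150 (y) x 16 mm thick, 0.3 to 0.6 kg, lying flat in an aluminium tray (floor 4 mm thick, rim 22 mm high). Two 12 mm through holes on its long centre line at y = +55 and -55 mm. It is the same either way round (half a turn). Origin: centre of its underside, z up. A steel bridge handle stands on its middle.
- handle (a point): Centre of the plate's handle bar, 52 mm above the plate's underside. The bar is 16 mm wide (x) x 12 mm high x 70 mm long (y), carried by a 10 x 10 mm leg under each end (legs at y = +29 and -29 mm), so there are 30 mm of free height between the bar and the plate's top.
- base: Filter base: dark steel block 130 (x) x 180 (y) mm, its top 26 mm above the table, screwed down. On it a white filter pad 100 x 90 x 4 mm and two upright steel guide pins of 10 mm diameter at y = +55 and -55 mm on its centre line (x = 0), their tips 66 mm above the table, the top 8 mm tapered to 3.6 mm diameter. A short outlet spout sticks out of its +x side. Origin: centre of the underside on the table, z up.
- seat (a point): Centre of the filter pad's top face, 30 mm above the table, midway between the pins; axes those of the base. The plate's origin belongs here, its y axis along the pins' line.
- latch_pivot (a point): On the vertical pivot axis of the latch arm, at base x = -82, y = +45 mm, at the level of the arm's underside, 49 mm above the table (3 mm above the top of a seated plate).
- latch_knob (a point): Middle of the grip part of the upright black knob (16 mm diameter) at the free end of the latch arm, 58 mm from the pivot. The knob rises from the arm to 91 mm above the table; this point is 79 mm above the table. The steel arm is 14 mm wide, 8 mm thick.
- latch (a joint): Angle of the latch arm (rad). At 0.6 it points along the base's +y, beside the plate's place; at 0 it points 0.6 rad farther outward; growing values turn it clockwise seen from above, inward; at 2.17 it points along the base's +x, straight over the plate; it stops at 2.22. It starts between 0 and 0.6, clear of the plate, stays where left, and needs about 1 N at the knob.
- tumbler: Clear glass tumbler standing in the tray, 68 mm diameter, 90 mm high. Origin: centre of its foot.
- sample_jar: Small closed glass jar with a black cap, standing in the tray, 52 mm diameter, 75 mm high. Origin: centre of its foot.
- cylinder: Clear measuring cylinder with a green foot and a yellow collar, standing on the table beyond the work, 64 mm wide, 212 mm high. Origin: centre of its foot.

How it is judged:
By the outcome, as a careful person would: the job done as asked, in the order asked, and still so for the second after the job is handed in, with the robot touching nothing.
It also fails if it takes over 64 s, if anything falls off the work surface, if the arm or the gripper's body presses on something with over 40 N, if the wrist force passes 120 N, or if a joint passes its speed limit or range.

ROBOT

A 7-joint arm with a two-finger parallel gripper is mounted at the origin on the work surface. World frame = base frame: x ahead of the robot, y to its left, z up, the work surface at z = 0. Lengths are in m, angles in rad, forces in N, time in s.
With the tool pointing down it reaches from about 0.35 to 0.9 m from the base axis. Payload 19.9 kg.
Tool frame: the origin (TCP) lies on the centre line of the jaws, within the pads' length; the fingertips stand 22 mm ahead of it and the grasp point (between the pads) lies 3 mm ahead of it (arm.tip_reach is the z of the fingertips in the tool frame, in m); z points along the fingers, y is the line along which they close (so a half turn about z gives the same grasp; the last joint's range is limited). The gripper opens to 94 mm and grips with 3 to 60 N. Pads are 16 mm wide; open, the fingers measure 119 mm over their backs; the gripper's body (75 mm by 177 mm) begins 78 mm behind the grasp point.
Start: joints at [-0.042, 0.417, -0.01, 1.614, 0.005, 1.111, -0.053], TCP at [0.625, 0, 0.227] pointing down, gripper open.
Joint ranges: [-2.81, 2.81], [-0.39, 2.02], [-1.27, 1.25], [0.06, 2.57], [-1.19, 4.33], [0.19, 2], [-2.82, 2.82]. Speed limits (rad/s): [1.89, 1.89, 2.39, 2.39, 3.01, 3.01, 3.01].

INTERFACE

Orientations are given as a unit quaternion [x, y, z, w].
In Python, from rig import telemetry, vision, ticket, arm gives the robot as it stands.
- The arm moves only by the tool arm_command, never from a script. Its argument "deltas" is a list of rows, each an object of numbers: "x", "y", "z": the shift along the tool's x, y, z scaled (see below); "rx", "ry", "rz": the turn, a rotation vector about the tool's x, y, z scaled (see below); "jaw": the closure in counts, from 0 (fully open) to 255 (shut). In form: [{"x": .., "y": .., "z": .., "rx": .., "ry": .., "rz": .., "jaw": ..}, ...]. A call has 1 to 5 rows; each row is the pose to reach, as a shift and turn from the pose commanded when the call began, along the tool's axes at that moment, turning the shorter way round; what a row does not reach only later rows make up. The controller multiplies each number of a shift by 0.3 m and each number of a turn by 180 degrees. A row lasts 1/10 s, in which the tool goes at most 50 mm and 8.59 degrees, less where a joint would pass 70% of its speed; a pose out of reach is approached as far as the arm can. A call with a number of a shift or a turn outside -1 to 1 is refused whole. A call with a gripper value outside its range is refused whole. The fingers move at their own pace and stop on an object; "force" is the grip in N (left out, the last holds). Time passes only in rows, so rows that repeat a pose let the fingers close. It gives the time, the measured TCP pose, the force, the opening and the grip force at its end, in the units of the state.
- telemetry.get_obs(): the state, without advancing time (a new reading comes with each control period).
- vision.read_camera(name): name is "scene" or "side" or "wrist"; returns a dict with "color" (384x512x3 uint8, red, green, blue), "camera_matrix" (3x3 intrinsics, pixels), "xyz" and "attitude" of the camera in the world; the wrist camera has in their place "hand_eye" (4x4, takes a point from camera to tool coordinates, whose origin is the TCP and whose axes are the flange's). Camera axes: x right, y down, z forward; pixel columns grow to the right and rows downward; lengths in m; the calibration is good to about 2 mm. A picture is of the moment at which its call begins: read the wrist's pose just before it. There is no depth.
- ticket.sign_off(): hands the job in; it is judged then, once.
The state is a dict: "t": time; "q": joint angles; "qvel": joint speeds; "joint_torque": joint torques, N m; "ee_pos": TCP position; "tcp_rot": TCP orientation; "force": force on the tool from outside, world axes, zero at the start; "wrist_torque": the same for the moment, N m; "gripper_width": finger opening in m; "gripper_force": force on a finger pad.
Only numpy, scipy, OpenCV 4.12 (cv2) and the standard library are available. Lean on these libraries where they do the work, as an engineer would, in place of code of your own. Each camera call takes 0.05 s, during which the arm holds its last target. There are 200 camera calls.

## Working session

There is one attempt and no reset: what is moved stays moved. The work goes in short steps, Python scripts to look and compute and a tool call to move; the robot and the scene stay as the last step left them, time stands still between calls to the robot, and variables do not carry over. Pictures are saved under pics/ and viewed, at most 10 in all, crops included, and the job is handed in when it is done.

Besides the shell and the picture viewer there is one more tool, called after "Call:" as name([rows], argument=value, ...), one row to a line, values as JSON. arm_command: Moves the arm, as the interface text tells. Its arguments: {"type":"object","properties":{"deltas":{"type":"array","items":{"type":"object","properties":{"x":{"type":"number","minimum":-1,"maximum":1},"y":{"type":"number","minimum":-1,"maximum":1},"z":{"type":"number","minimum":-1,"maximum":1},"rx":{"type":"number","minimum":-1,"maximum":1},"ry":{"type":"number","minimum":-1,"maximum":1},"rz":{"type":"number","minimum":-1,"maximum":1},"jaw":{"type":"number"}}}},"force":{"type":"number"}},"required":["deltas"]}

```bash
ls; mkdir -p pics
cat > h.py <<'E'
import numpy as np, cv2
from scipy.spatial.transform import Rotation as R
from rig import telemetry, vision, ticket, arm
def cam(n):
    o=telemetry.get_obs(); c=vision.read_camera(n)
    K=np.array(c["camera_matrix"])
    if n=="wrist":
        T=np.eye(4);T[:3,:3]=R.from_quat(o["tcp_rot"]).as_matrix();T[:3,3]=o["ee_pos"]
        M=T@np.array(c["hand_eye"]);Rm,p=M[:3,:3],M[:3,3]
    else:
        a=np.array(c["attitude"]);Rm=a if a.shape==(3,3) else R.from_quat(a).as_matrix();p=np.array(c["xyz"])
    return c["color"],K,Rm,p
def ray(K,Rm,p,uv,z):
    d=Rm@np.linalg.inv(K)@np.array([uv[0],uv[1],1.]);return p+d*(z-p[2])/d[2]
def proj(K,Rm,p,X):
    v=K@(Rm.T@(np.array(X)-p));return v[:2]/v[2]
def save(n,img,s=1):
    cv2.imwrite("pics/"+n,cv2.cvtColor(cv2.resize(img,None,fx=s,fy=s),cv2.COLOR_RGB2BGR))
E
python3 - <<'E'
from h import *
ims=[]
for n in ["scene","side","wrist"]:
    c,K,Rm,p=cam(n); np.savez(n+"0.npz",c=c,K=K,R=Rm,p=p); save(n+"0.png",c,1.5)
    print(n,p.round(3),Rm[:,2].round(2))
print(telemetry.get_obs()["tcp_rot"],telemetry.get_obs()["gripper_width"])
E
```

```text
pics
scene [ 1.004 -0.561  0.711] [-0.38  0.63 -0.67]
side [ 0.291 -0.687  0.761] [ 0.32  0.69 -0.65]
wrist [0.625 0.074 0.385] [-0.   -0.25 -0.97]
[ 7.07091155e-01  7.07122274e-01 -3.21878981e-04 -2.92720767e-04] 0.09409065804780652
```

View pics/scene0.png

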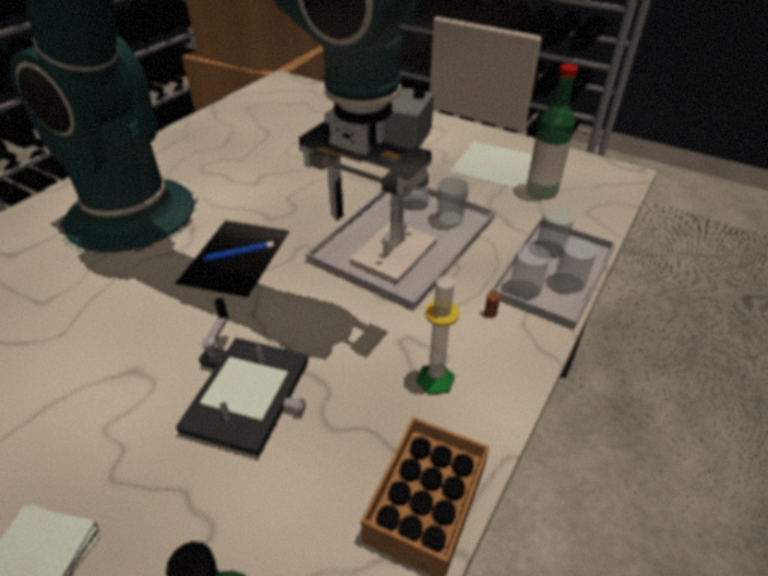

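View pics/side0.png

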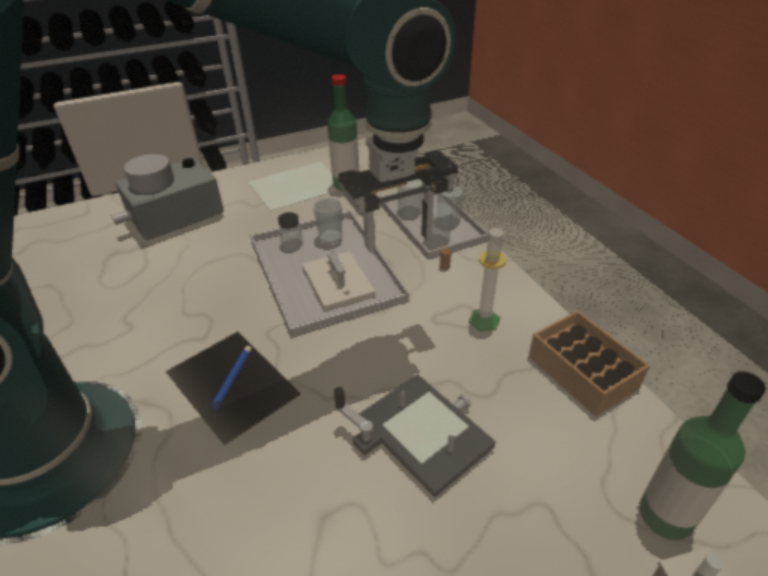

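View pics/wrist0.png

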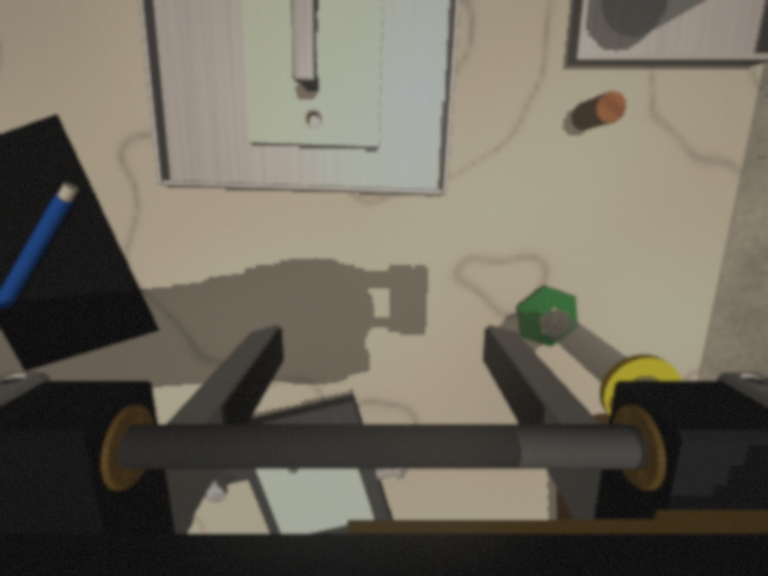

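The scene, side and wrist views show the plate in the tray at scene (395,250), the base at scene (245,390) and side (425,430), and the latch knob at scene (221,308) and side (340,397). The wrist view has the plate handle at (305,40).

```bash
cat >> h.py <<'E'
def pad(c,K,Rm,p,seed,z=.03,lo=None):
    """quad of bright blob around seed, cast on plane z -> centre, angle, size"""
    g=cv2.GaussianBlur(c,(3,3),0); m=np.zeros((c.shape[0]+2,c.shape[1]+2),np.uint8)
    t=lo or 14
    cv2.floodFill(g.copy(),m,tuple(seed),0,(t,)*3,(t,)*3,cv2.FLOODFILL_MASK_ONLY|cv2.FLOODFILL_FIXED_RANGE|(255<<8))
    m=cv2.morphologyEx(m[1:-1,1:-1],cv2.MORPH_CLOSE,np.ones((5,5)))
    m=cv2.morphologyEx(m,cv2.MORPH_OPEN,np.ones((5,5)))
    k=max(cv2.findContours(m,0,1)[0],key=cv2.contourArea)[:,0]
    X=np.array([ray(K,Rm,p,q,z)[:2] for q in k])
    return cv2.minAreaRect((X*1000).astype(np.float32)), m
def tri(obs):
    A=np.zeros((3,3));b=np.zeros(3)
    for K,Rm,p,uv in obs:
        d=Rm@np.linalg.inv(K)@np.array([*uv,1.]);d/=np.linalg.norm(d);P=np.eye(3)-np.outer(d,d);A+=P;b+=P@p
    return np.linalg.solve(A,b)
E
python3 - <<'E'
from h import *
D={}
for n in ["scene","side","wrist"]:
    d=np.load(n+"0.npz");D[n]=(d["c"],d["K"],d["R"],d["p"])
print(pad(*D["scene"],(162,258),.03,30)[0]); print(pad(*D["side"],(283,285),.03,30)[0])
def t(name,**k): print(name,(tri([(*D[n][1:],np.array(uv)/1.5) for n,uv in k.items()])*1000).round(1))
t("knobtop",scene=(219,303),side=(339,391))
t("pinA(far/near?)",scene=(260,346),side=(403,391))
t("pinB",scene=(224,405),side=(450,436))
t("pivot",scene=(210,345),side=(366,427))
for n,uv,z in [("wrist",(305,80),.062),("wrist",(293,80),.062),("wrist",(314,117),.02),("wrist",(251,142),.02),("wrist",(378,148),.02),("wrist",(380,0),.02),("wrist",(243,0),.02)]:
    print(uv,(ray(*D[n][1:],np.array(uv)/1.5,z)*1000).round(1))
t("cyl",scene=(437,385),side=(485,322))
for n,uv,z in [("side",(328,243),.0),("side",(290,247),.0),("scene",(450,222),0)]:
    print(uv,(ray(*D[n][1:],np.array(uv)/1.5,z)*1000).round(1))
E
```

```text
((556.0582275390625, -235.43917846679688), (97.19686126708984, 86.90721130371094), 14.787165641784668)
((554.6192626953125, -237.23431396484375), (97.64903259277344, 89.157470703125), 14.653877258300781)
knobtop [ 444.9 -158.5   84.5]
pinA(far/near?) [ 543.4 -179.9   57.4]
pinB [ 569.8 -286.    53.8]
pivot [ 465.6 -210.8   45.5]
(305, 80) [568.6 145.7  62. ]
(293, 80) [560.  145.7  62. ]
(314, 117) [567.4 127.   20. ]
(251, 142) [513.3 107.4  20. ]
(378, 148) [620.5 102.4  20. ]
(380, 0) [622.6 211.8  20. ]
(243, 0) [515.7 212.   20. ]
cyl [790.6 -50.9 -10.8]
(328, 243) [600.4 325.4   0. ]
(290, 247) [515.9 350.2   0. ]
(450, 222) [615.9 341.3   0. ]
```

Call:
arm_command([
  {"x":0.15,"y":-0.05},
  {"x":0.3,"y":-0.1},
  {"x":0.45,"y":-0.15},
  {"x":0.6,"y":-0.19},
  {"x":0.6,"y":-0.19},
])

```text
validation failed for argument at $.de...
```

Run:
```python
from h import *
c,K,Rm,p=cam("wrist"); np.savez("wrist1.npz",c=c,K=K,R=Rm,p=p); save("wrist1.png",c,1.5)
print(telemetry.get_obs()["ee_pos"],telemetry.get_obs()["qvel"])
```

```text
[ 6.24811936e-01 -2.01698180e-05  2.27066369e-01] [ 0.00196813 -0.00240551 -0.0012946  -0.0020583   0.00113175 -0.00063669
  0.0002046 ]
```

View pics/wrist1.png

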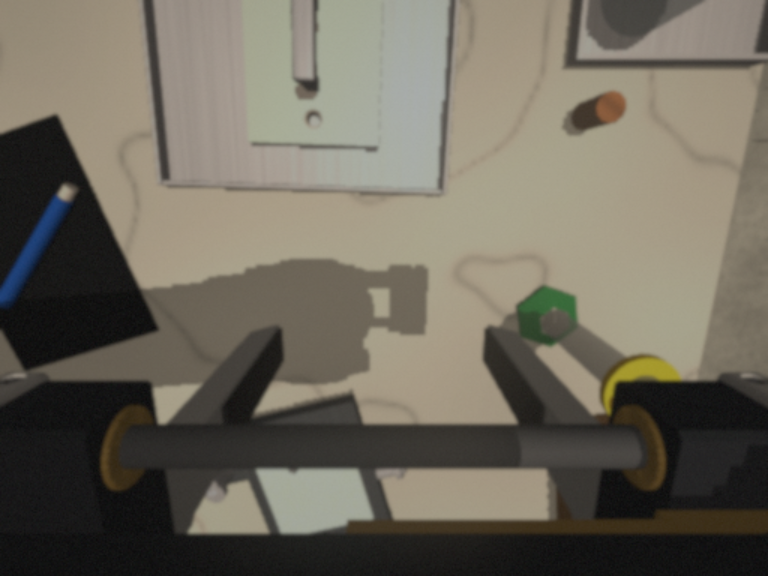

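The call was refused and the view is unchanged. I'll give every field.

Call:
arm_command([
  {"x":0.15,"y":-0.05,"z":0,"rx":0,"ry":0,"rz":0,"jaw":0},
  {"x":0.3,"y":-0.1,"z":0,"rx":0,"ry":0,"rz":0,"jaw":0},
  {"x":0.45,"y":-0.15,"z":0,"rx":0,"ry":0,"rz":0,"jaw":0},
  {"x":0.6,"y":-0.19,"z":0,"rx":0,"ry":0,"rz":0,"jaw":0},
  {"x":0.6,"y":-0.19,"z":0,"rx":0,"ry":0,"rz":0,"jaw":0},
])

```text
t: 0.7
ee_pos: [0.5656, 0.1868, 0.2274]
tcp_rot: [0.704, 0.71, 0.001, -0.001]
force: [0.1, -1.0, 0.3]
gripper_width: 0.0942
gripper_force: 0.0
```

Run:
```python
from h import *
c,K,Rm,p=cam("wrist");c,K,Rm,p=cam("wrist");np.savez("wrist2.npz",c=c,K=K,R=Rm,p=p); save("wrist2.png",c,1.5)
o=telemetry.get_obs();print(o["ee_pos"],np.abs(o["qvel"]).max(),R.from_quat(o["tcp_rot"]).as_matrix().round(3).tolist())
```

```text
[0.5676248  0.18087128 0.2273266 ] 0.03559930773990505 [[-0.002, 1.0, -0.0], [1.0, 0.002, -0.0], [-0.0, -0.0, -1.0]]
```

View pics/wrist2.png

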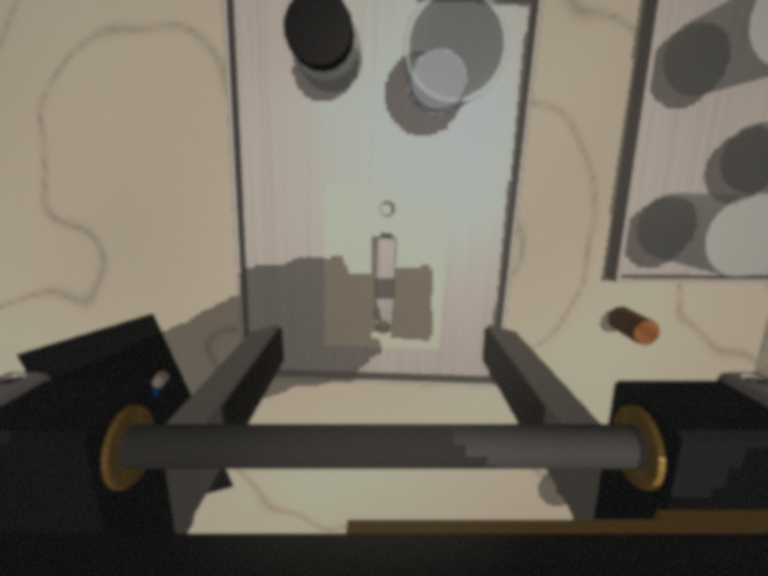

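The plate is centred near (383,265). The far hole is at (387,208), and the bar runs from (386,235) down to about (383,325). The tumbler and jar are at the top.

Run:
```python
from h import *
d=np.load("wrist2.npz");c,K,Rm,p=d["c"],d["K"],d["R"],d["p"]
f=lambda uv,z:(ray(K,Rm,p,np.array(uv)/1.5,z)*1000).round(1)[:2]
for uv,z in [((387,208),.02),((377,235),.062),((396,235),.062),((326,184),.02),((449,187),.02),((325,346),.02),((440,349),.02)]: print(uv,f(uv,z))
g=cv2.cvtColor(c,cv2.COLOR_RGB2GRAY).astype(int)
for r in range(158,222,6): print(r,g[r,243:270:1].tolist())
print(g[200:232,256].tolist())
```

```text
(387, 208) [570.2 236. ]
(377, 235) [562.  217.4]
(396, 235) [577.  217.4]
(326, 184) [517.2 256.2]
(449, 187) [623.9 254.1]
(325, 346) [511.6 105.8]
(440, 349) [621.9 103.2]
158 [172, 171, 171, 165, 152, 130, 120, 120, 121, 124, 121, 119, 116, 116, 113, 110, 110, 111, 118, 128, 142, 156, 168, 170, 171, 173, 172]
164 [170, 171, 170, 164, 146, 123, 111, 109, 121, 140, 153, 158, 161, 163, 160, 159, 160, 160, 158, 153, 146, 151, 164, 171, 171, 171, 172]
170 [171, 172, 170, 164, 147, 123, 111, 114, 128, 144, 153, 158, 159, 159, 159, 157, 157, 160, 158, 151, 145, 153, 166, 170, 172, 171, 171]
176 [170, 172, 169, 164, 146, 124, 111, 118, 130, 146, 154, 156, 159, 157, 156, 156, 156, 156, 154, 151, 150, 159, 168, 169, 170, 170, 170]
182 [142, 141, 141, 137, 127, 113, 108, 115, 134, 146, 153, 154, 156, 156, 154, 154, 153, 154, 149, 134, 119, 109, 109, 108, 109, 109, 109]
188 [108, 107, 108, 108, 108, 105, 97, 89, 87, 89, 92, 92, 93, 92, 90, 89, 92, 89, 91, 92, 98, 105, 108, 108, 107, 108, 108]
194 [108, 106, 108, 106, 108, 104, 97, 88, 88, 90, 91, 92, 92, 92, 91, 90, 90, 90, 90, 92, 100, 106, 108, 107, 108, 106, 108]
200 [107, 106, 106, 107, 106, 104, 103, 108, 127, 137, 142, 144, 144, 142, 140, 140, 140, 138, 132, 119, 110, 107, 108, 107, 106, 107, 109]
206 [107, 106, 106, 107, 105, 101, 94, 89, 96, 107, 126, 143, 145, 146, 146, 146, 144, 141, 126, 113, 107, 107, 107, 107, 108, 107, 108]
212 [105, 105, 106, 106, 105, 101, 96, 92, 93, 93, 100, 118, 133, 137, 137, 141, 139, 134, 118, 106, 105, 107, 107, 107, 108, 107, 106]
218 [105, 107, 106, 106, 105, 104, 100, 92, 84, 82, 85, 84, 85, 84, 83, 85, 91, 100, 106, 105, 107, 106, 107, 108, 106, 106, 106]
[142, 147, 147, 147, 147, 145, 146, 144, 144, 144, 142, 142, 137, 125, 109, 98, 94, 91, 84, 83, 90, 113, 138, 155, 162, 164, 165, 165, 164, 164, 162, 160]
```

Call:
arm_command([
  {"x":0.004,"y":0.003,"z":0.12,"rx":0,"ry":0,"rz":0.009,"jaw":0},
  {"x":0.004,"y":0.003,"z":0.24,"rx":0,"ry":0,"rz":0.009,"jaw":0},
  {"x":0.004,"y":0.003,"z":0.35,"rx":0,"ry":0,"rz":0.009,"jaw":0},
  {"x":0.004,"y":0.003,"z":0.42,"rx":0,"ry":0,"rz":0.009,"jaw":0},
  {"x":0.004,"y":0.003,"z":0.45,"rx":0,"ry":0,"rz":0.009,"jaw":0},
])

```text
t: 1.3
ee_pos: [0.5684, 0.1793, 0.0903]
tcp_rot: [0.718, 0.696, -0.001, -0.0]
force: [-0.3, 0.1, 0.4]
gripper_width: 0.0939
gripper_force: 0.0
```

Call:
arm_command([
  {"x":0,"y":0,"z":0.05,"rx":0,"ry":0,"rz":0,"jaw":0},
  {"x":0,"y":0,"z":0.09,"rx":0,"ry":0,"rz":0,"jaw":0},
  {"x":0,"y":0,"z":0.11,"rx":0,"ry":0,"rz":0,"jaw":0},
  {"x":0,"y":0,"z":0.11,"rx":0,"ry":0,"rz":0,"jaw":0},
  {"x":0,"y":0,"z":0.11,"rx":0,"ry":0,"rz":0,"jaw":0},
])

```text
t: 1.8
ee_pos: [0.5692, 0.1813, 0.0599]
tcp_rot: [0.717, 0.697, 0.0, 0.0]
force: [-0.4, 0.3, -0.1]
gripper_width: 0.0938
gripper_force: 0.0
```

Call:
arm_command([
  {"x":0,"y":0,"z":0,"rx":0,"ry":0,"rz":0,"jaw":150},
  {"x":0,"y":0,"z":0,"rx":0,"ry":0,"rz":0,"jaw":150},
  {"x":0,"y":0,"z":0,"rx":0,"ry":0,"rz":0,"jaw":255},
  {"x":0,"y":0,"z":0,"rx":0,"ry":0,"rz":0,"jaw":255},
  {"x":0,"y":0,"z":0,"rx":0,"ry":0,"rz":0,"jaw":255},
], force=30)

```text
t: 2.3
ee_pos: [0.5689, 0.1812, 0.0595]
tcp_rot: [0.717, 0.697, 0.0, 0.0]
force: [0.7, -0.1, -0.1]
gripper_width: 0.0576
gripper_force: 0.0
```

Call:
arm_command([
  {"x":0,"y":0,"z":0,"rx":0,"ry":0,"rz":0,"jaw":255},
  {"x":0,"y":0,"z":0,"rx":0,"ry":0,"rz":0,"jaw":255},
  {"x":0,"y":0,"z":0,"rx":0,"ry":0,"rz":0,"jaw":255},
  {"x":0,"y":0,"z":0,"rx":0,"ry":0,"rz":0,"jaw":255},
  {"x":0,"y":0,"z":0,"rx":0,"ry":0,"rz":0,"jaw":255},
])

```text
t: 2.8
ee_pos: [0.5689, 0.1812, 0.0594]
tcp_rot: [0.717, 0.697, -0.0, -0.0]
force: [-0.3, -0.1, 0.4]
gripper_width: 0.0176
gripper_force: 0.0
```

Call:
arm_command([
  {"x":0,"y":0,"z":0,"rx":0,"ry":0,"rz":0,"jaw":255},
  {"x":0,"y":0,"z":0,"rx":0,"ry":0,"rz":0,"jaw":255},
  {"x":0,"y":0,"z":0,"rx":0,"ry":0,"rz":0,"jaw":255},
  {"x":0,"y":0,"z":0,"rx":0,"ry":0,"rz":0,"jaw":255},
  {"x":0,"y":0,"z":0,"rx":0,"ry":0,"rz":0,"jaw":255},
])

```text
t: 3.3
ee_pos: [0.5688, 0.1812, 0.0594]
tcp_rot: [0.717, 0.697, -0.0, -0.0]
force: [-1.5, -0.6, 1.3]
gripper_width: 0.0159
gripper_force: 30.0
```

Call:
arm_command([
  {"x":0,"y":0,"z":-0.03,"rx":0,"ry":0,"rz":0,"jaw":255},
  {"x":0,"y":0,"z":-0.08,"rx":0,"ry":0,"rz":0,"jaw":255},
  {"x":0,"y":0,"z":-0.14,"rx":0,"ry":0,"rz":0,"jaw":255},
  {"x":0,"y":0,"z":-0.2,"rx":0,"ry":0,"rz":0,"jaw":255},
  {"x":0,"y":0,"z":-0.26,"rx":0,"ry":0,"rz":0,"jaw":255},
])

```text
t: 3.8
ee_pos: [0.569, 0.1812, 0.1393]
tcp_rot: [0.717, 0.697, 0.0, 0.0]
force: [0.5, 1.1, -4.3]
gripper_width: 0.0156
gripper_force: 30.0
```

Call:
arm_command([
  {"x":0,"y":0,"z":-0.05,"rx":0,"ry":0,"rz":0,"jaw":255},
  {"x":0,"y":0,"z":-0.1,"rx":0,"ry":0,"rz":0,"jaw":255},
  {"x":-0.05,"y":0,"z":-0.13,"rx":0,"ry":0,"rz":0,"jaw":255},
  {"x":-0.12,"y":0,"z":-0.14,"rx":0,"ry":0,"rz":0,"jaw":255},
  {"x":-0.2,"y":0,"z":-0.14,"rx":0,"ry":0,"rz":0,"jaw":255},
])

```text
t: 4.3
ee_pos: [0.5672, 0.1203, 0.1803]
tcp_rot: [0.717, 0.697, 0.0, 0.0]
force: [1.1, -0.6, -4.8]
gripper_width: 0.0157
gripper_force: 30.0
```

Run:
```python
from h import *
d=np.load("scene0.npz");d2=np.load("side0.npz")
A=lambda d,uv:(d["K"],d["R"],d["p"],uv)
# seg of pad + pins at full res crops side by side
a=cv2.resize(d["c"][190:310,110:215],None,fx=3.8,fy=3.8,interpolation=cv2.INTER_CUBIC)
b=cv2.resize(d2["c"][240:360,215:320],None,fx=3.8,fy=3.8,interpolation=cv2.INTER_CUBIC)
save("pins.png",np.hstack([a,b])); print(a.shape)
for n,d,s in(("scene",d,(162,258)),("side",d2,(283,285))):
    for t in(20,25,35): print(n,t,pad(d["c"],d["K"],d["R"],d["p"],s,.03,t)[0])
o=telemetry.get_obs();print(o["ee_pos"],o["tcp_rot"],o["gripper_width"])
```

```text
(456, 399, 3)
scene 20 ((556.0089721679688, -235.40084838867188), (95.73513793945312, 85.37452697753906), 14.850920677185059)
scene 25 ((555.9774169921875, -235.296875), (96.06317901611328, 86.56771850585938), 14.97390079498291)
scene 35 ((556.28271484375, -235.6006622314453), (97.611572265625, 87.25910186767578), 14.841565132141113)
side 20 ((554.134521484375, -237.37649536132812), (96.93167114257812, 87.49853515625), 14.874298095703125)
side 25 ((554.4268798828125, -237.46939086914062), (97.15782165527344, 88.23307037353516), 14.653817176818848)
side 35 ((554.7932739257812, -236.91897583007812), (98.14517974853516, 89.92341613769531), 14.65381908416748)
[0.56718092 0.12032824 0.18030351] [7.16803082e-01 6.97275593e-01 2.45995254e-04 1.67159901e-04] 0.015721567568150158
```

View pics/pins.png

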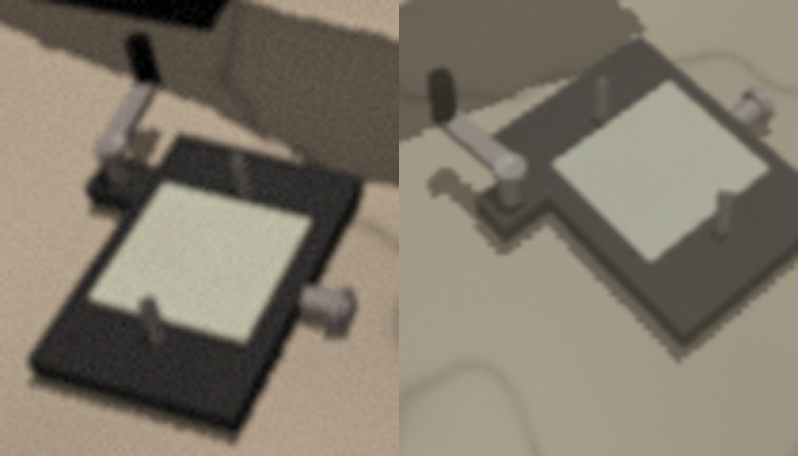

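The crops show the pin tips at scene (239,152) and (149,297), and side (603,77) and (724,192). Their feet are about 45 px lower.

Run:
```python
from h import *
d=np.load("scene0.npz");d2=np.load("side0.npz")
f=3.8
S=lambda u,v:(d["K"],d["R"],d["p"],(110+(u+.5)/f-.5,190+(v+.5)/f-.5))
T=lambda u,v:(d2["K"],d2["R"],d2["p"],(215+(u-399+.5)/f-.5,240+(v+.5)/f-.5))
for n,a,b in(("A tip",S(239,152),T(603,77)),("B tip",S(149,297),T(724,192)),("A foot",S(246,197),T(601,122)),("B foot",S(156,341),T(722,236)),("knob top",S(137,37),T(437,72)),("pivot",S(112,146),T(512,163))):
    print(n,(tri([a,b])*1000).round(1))
for n,q in(("s",S(246,195)),("s",S(156,339)),("t",T(601,120)),("t",T(722,234))): print(n,(ray(*q,.026)*1000).round(1))
```

```text
A tip [ 542.3 -180.4   61.3]
B tip [ 568.9 -286.2   58.8]
A foot [ 540.3 -181.4   17.9]
B foot [ 567.6 -290.    19.8]
knob top [ 443.  -156.    90.3]
pivot [ 466.5 -212.    54.4]
s [ 543.8 -182.7   26. ]
s [ 570.1 -289.9   26. ]
t [ 538.1 -187.6   26. ]
t [ 566.  -293.8   26. ]
```

Call:
arm_command([
  {"x":-0.1,"y":0,"z":0,"rx":0,"ry":0,"rz":0,"jaw":255},
  {"x":-0.2,"y":0,"z":0,"rx":0,"ry":0,"rz":-0.02,"jaw":255},
  {"x":-0.3,"y":0,"z":0,"rx":0,"ry":0,"rz":-0.04,"jaw":255},
  {"x":-0.4,"y":0,"z":0,"rx":0,"ry":0,"rz":-0.06,"jaw":255},
  {"x":-0.5,"y":0,"z":0,"rx":0,"ry":0,"rz":-0.08,"jaw":255},
])

```text
t: 4.8
ee_pos: [0.5624, -0.0307, 0.1797]
tcp_rot: [0.623, 0.782, -0.0, -0.0]
force: [-0.3, -0.2, -4.0]
gripper_width: 0.0158
gripper_force: 30.0
```

```bash
cat >> h.py <<'E'
def goto(x,y,z,yaw):
    """numbers for arm_command from the measured pose; yaw deg of tool y axis from world x, tool down"""
    o=telemetry.get_obs();M=R.from_quat(o["tcp_rot"]).as_matrix()
    ya=np.radians(yaw);T=np.array([[-np.sin(ya),np.cos(ya),0],[np.cos(ya),np.sin(ya),0],[0,0,-1]]).T
    T=np.column_stack([[-np.sin(ya),np.cos(ya),0],[np.cos(ya),np.sin(ya),0],[0,0,-1]])
    print("at",o["ee_pos"].round(4) if hasattr(o["ee_pos"],"round") else o["ee_pos"],"yaw",np.degrees(np.arctan2(M[1,1],M[0,1])).round(2),"t",o["t"])
    print("xyz",(M.T@(np.array([x,y,z])-o["ee_pos"])/.3).round(4),"r",(R.from_matrix(M.T@T).as_rotvec()/np.pi).round(4))
E
python3 - <<'E'
from h import *
vision.read_camera("side");vision.read_camera("side");vision.read_camera("side")
goto(.5552,-.2355,.150,14.6)
E
```

```text
at [ 0.5625 -0.0316  0.1797] yaw 12.56 t 4.95
xyz [-0.6581 -0.1715  0.0994] r [-0.0002  0.0002 -0.0113]
```

Call:
arm_command([
  {"x":-0.12,"y":-0.03,"z":0,"rx":0,"ry":0,"rz":-0.01,"jaw":255},
  {"x":-0.25,"y":-0.065,"z":0,"rx":0,"ry":0,"rz":-0.011,"jaw":255},
  {"x":-0.39,"y":-0.1,"z":0,"rx":0,"ry":0,"rz":-0.011,"jaw":255},
  {"x":-0.52,"y":-0.135,"z":0,"rx":0,"ry":0,"rz":-0.011,"jaw":255},
  {"x":-0.62,"y":-0.16,"z":0,"rx":0,"ry":0,"rz":-0.011,"jaw":255},
])

```text
t: 5.45
ee_pos: [0.5567, -0.2228, 0.1796]
tcp_rot: [0.611, 0.792, -0.0, -0.0]
force: [0.4, -0.2, -4.3]
gripper_width: 0.0154
gripper_force: 30.0
```

Call:
arm_command([
  {"x":-0.02,"y":-0.01,"z":0,"rx":0,"ry":0,"rz":0,"jaw":255},
  {"x":-0.035,"y":-0.011,"z":0.03,"rx":0,"ry":0,"rz":0,"jaw":255},
  {"x":-0.038,"y":-0.011,"z":0.06,"rx":0,"ry":0,"rz":0,"jaw":255},
  {"x":-0.038,"y":-0.011,"z":0.09,"rx":0,"ry":0,"rz":0,"jaw":255},
  {"x":-0.038,"y":-0.011,"z":0.1,"rx":0,"ry":0,"rz":0,"jaw":255},
])

```text
t: 5.95
ee_pos: [0.5567, -0.2311, 0.1479]
tcp_rot: [0.61, 0.793, -0.0, -0.001]
force: [0.2, -0.5, -5.1]
gripper_width: 0.0156
gripper_force: 30.0
```

Run:
```python
from h import *
for i in range(4): vision.read_camera("side")
goto(.5552,-.2355,.150,14.6)
c,K,Rm,p=cam("scene");np.savez("scene3.npz",c=c,K=K,R=Rm,p=p)
c2,K2,R2,p2=cam("side");np.savez("side3.npz",c=c2,K=K2,R=R2,p=p2)
a=cv2.resize(c[150:310,100:235],None,fx=2.95,fy=2.95,interpolation=cv2.INTER_CUBIC)
b=cv2.resize(c2[200:360,205:340],None,fx=2.95,fy=2.95,interpolation=cv2.INTER_CUBIC)
save("pre.png",np.hstack([a,b]));print(a.shape)
```

```text
at [ 0.5572 -0.2322  0.1496] yaw 14.79 t 6.15
xyz [-0.0089 -0.0093 -0.0014] r [0.     0.     0.0011]
(472, 398, 3)
```

View pics/pre.png

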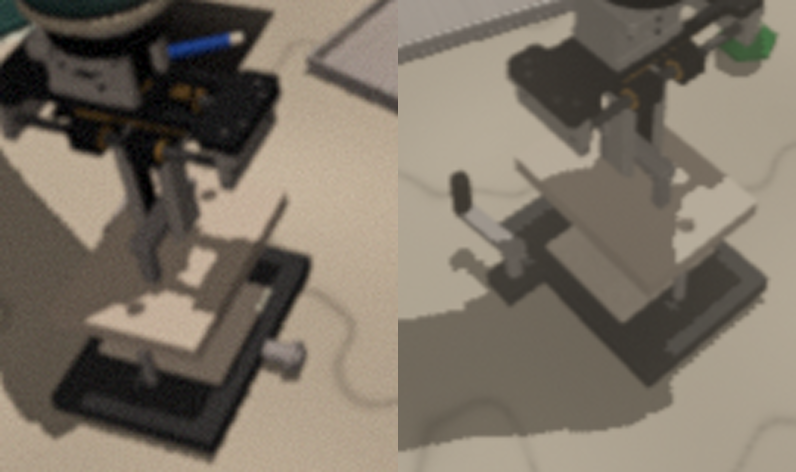

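The near hole is visible at scene (133,309) and side (685,226), and the far hole is partly visible at scene (207,195).

Run:
```python
from h import *
d=np.load("scene3.npz");d2=np.load("side3.npz")
f=2.95
def cent(c,u,v,w=5):
    g=cv2.GaussianBlur(cv2.cvtColor(c,cv2.COLOR_RGB2GRAY),(0,0),.7).astype(float)
    ui,vi=int(round(u)),int(round(v));P=g[vi-w:vi+w+1,ui-w:ui+w+1];print(P.astype(int)[:, :])
S=lambda u,v:(d["K"],d["R"],d["p"],(100+(u+.5)/f-.5,150+(v+.5)/f-.5))
T=lambda u,v:(d2["K"],d2["R"],d2["p"],(205+(u-398+.5)/f-.5,200+(v+.5)/f-.5))
a,b=S(133,309),T(685,226)
print((tri([a,b])*1000).round(1),(ray(*a,.1106)*1000).round(1),(ray(*b,.1106)*1000).round(1),(ray(*S(207,195),.1106)*1000).round(1))
# corners of plate top: scene near-left/near-right, side near / right
print("corners", (tri([S(199,352),T(648,292)])*1000).round(1) , [(ray(*q,.1106)*1000).round(1) for q in (S(199,350),S(86,320),S(287,196),T(755,206),T(657,293),T(518,161))])
cent(d["c"],*a[3]);cent(d2["c"],*b[3])
```

```text
[ 570.7 -286.1  107. ] [ 573.1 -287.2  110.6] [ 569.2 -288.8  110.6] [ 544.4 -179.8  110.6]
corners [ 562.7 -245.   -13.1] [array([ 634. , -289. ,  110.6]), array([ 552.7, -310.6,  110.6]), array([ 596.4, -148.9,  110.6]), array([ 624.2, -295.9,  110.6]), array([ 523.9, -328.4,  110.6]), array([ 485. , -180.7,  110.6])]
[[ 88  89  88  88  88  88  90  95 104 115 122]
 [ 88  89  87  88  91  94 100 112 128 142 151]
 [ 92  91  90  91  95 101 111 127 145 160 168]
 [109 106 101  98  98 102 111 124 141 160 172]
 [140 134 122 108  97  95  99 109 127 152 170]
 [165 158 139 114  95  90  93 102 122 150 170]
 [175 169 150 120 100  96 102 115 135 158 172]
 [176 173 160 137 122 119 128 140 156 168 175]
 [178 176 169 157 149 150 155 163 170 174 176]
 [178 178 175 172 169 169 172 174 176 177 177]
 [177 178 178 177 176 176 177 177 178 178 177]]
[[110 113 124 145 162 170 172 172 172 172 172]
 [110 116 135 155 166 169 169 170 171 172 172]
 [109 116 132 149 157 158 159 161 167 171 172]
 [109 115 128 137 137 137 138 144 157 168 171]
 [109 112 119 122 121 119 120 128 148 164 170]
 [109 112 118 119 116 114 113 120 142 162 170]
 [110 116 128 129 123 118 118 125 146 164 171]
 [111 121 141 148 142 137 138 145 158 168 171]
 [114 128 151 162 162 160 160 163 168 171 172]
 [119 141 161 169 170 170 170 171 172 172 172]
 [122 147 166 171 172 172 172 172 172 172 170]]
```

Call:
arm_command([
  {"x":-0.002,"y":-0.006,"z":0.02,"rx":0,"ry":0,"rz":0,"jaw":255},
  {"x":-0.002,"y":-0.006,"z":0.045,"rx":0,"ry":0,"rz":0,"jaw":255},
  {"x":-0.002,"y":-0.006,"z":0.065,"rx":0,"ry":0,"rz":0,"jaw":255},
  {"x":-0.002,"y":-0.006,"z":0.08,"rx":0,"ry":0,"rz":0,"jaw":255},
  {"x":-0.002,"y":-0.006,"z":0.085,"rx":0,"ry":0,"rz":0,"jaw":255},
])

```text
t: 6.75
ee_pos: [0.5551, -0.2335, 0.1231]
tcp_rot: [0.61, 0.792, -0.0, -0.0]
force: [0.1, -0.3, -4.3]
gripper_width: 0.0157
gripper_force: 30.0
```

Run:
```python
from h import *
for i in range(3): vision.read_camera("side")
goto(.5555,-.2333,.121,14.75)
c,K,Rm,p=cam("scene");np.savez("scene4.npz",c=c,K=K,R=Rm,p=p)
c2,K2,R2,p2=cam("side");np.savez("side4.npz",c=c2,K=K2,R=R2,p=p2)
a=cv2.resize(c[190:310,100:235],None,fx=2.95*1.0,fy=2.95*1.0,interpolation=cv2.INTER_CUBIC)
b=cv2.resize(c2[220:340,205:340],None,fx=2.95,fy=2.95,interpolation=cv2.INTER_CUBIC)
save("pre2.png",np.hstack([a,b]));print(a.shape)
```

```text
at [ 0.5555 -0.2336  0.1239] yaw 14.76 t 6.9
xyz [0.0011 0.0005 0.0097] r [-0.      0.      0.0001]
(354, 398, 3)
```

View pics/pre2.png

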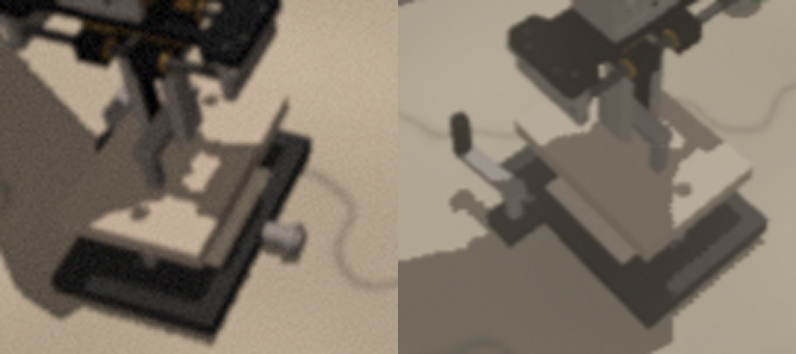

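The holes are now at scene (139,213) and (209,99), and side (683,189). I'll compare them with the pin tips within each camera.

Run:
```python
from h import *
d=np.load("scene4.npz");d2=np.load("side4.npz");d0=np.load("scene0.npz");e0=np.load("side0.npz")
f=2.95
C=lambda d,ox,oy,u,v,f:(d["K"],d["R"],d["p"],(ox+(u+.5)/f-.5,oy+(v+.5)/f-.5))
zt=.1239-.055+.016
h=lambda q,z:(ray(*q,z)*1000).round(1)
print("scene holes",h(C(d,100,190,139,213,f),zt),h(C(d,100,190,209,99,f),zt))
print("scene tips",h(C(d0,110,190,149,296,3.8),.064),h(C(d0,110,190,239,151,3.8),.064))
print("side hole",h(C(d2,205,220,683-398,189,f),zt))
print("side tips",h(C(e0,215,240,724-399,191,3.8),.064),h(C(e0,215,240,603-399,76,3.8),.064))
```

```text
scene holes [ 571.8 -287.3   84.9] [ 541.7 -180.3   84.9]
scene tips [ 571.3 -286.5   64. ] [ 542.9 -179.7   64. ]
side hole [ 568.9 -289.4   84.9]
side tips [ 567.1 -290.    64. ] [ 541.5 -183.6   64. ]
```

Call:
arm_command([
  {"x":0,"y":-0.001,"z":0.01,"rx":0,"ry":0,"rz":0,"jaw":255},
  {"x":0,"y":-0.001,"z":0.02,"rx":0,"ry":0,"rz":0,"jaw":255},
  {"x":0,"y":-0.001,"z":0.03,"rx":0,"ry":0,"rz":0,"jaw":255},
  {"x":0,"y":-0.001,"z":0.035,"rx":0,"ry":0,"rz":0,"jaw":255},
  {"x":0,"y":-0.001,"z":0.04,"rx":0,"ry":0,"rz":0,"jaw":255},
])

```text
t: 7.5
ee_pos: [0.555, -0.2342, 0.1119]
tcp_rot: [0.611, 0.792, -0.0, 0.0]
force: [-1.0, -3.8, -2.0]
gripper_width: 0.0155
gripper_force: 30.0
```

Call:
arm_command([
  {"x":-0.002,"y":0,"z":0.0,"rx":0,"ry":0,"rz":0,"jaw":255},
  {"x":-0.002,"y":0,"z":0.01,"rx":0,"ry":0,"rz":0,"jaw":255},
  {"x":-0.002,"y":0,"z":0.02,"rx":0,"ry":0,"rz":0,"jaw":255},
  {"x":-0.002,"y":0,"z":0.03,"rx":0,"ry":0,"rz":0,"jaw":255},
  {"x":-0.002,"y":0,"z":0.035,"rx":0,"ry":0,"rz":0,"jaw":255},
])

```text
t: 8.0
ee_pos: [0.5552, -0.2344, 0.1011]
tcp_rot: [0.61, 0.792, -0.0, -0.0]
force: [-1.0, -2.5, -2.5]
gripper_width: 0.0159
gripper_force: 30.0
```

Call:
arm_command([
  {"x":-0.001,"y":0,"z":0.01,"rx":0,"ry":0,"rz":0,"jaw":255},
  {"x":-0.001,"y":0,"z":0.02,"rx":0,"ry":0,"rz":0,"jaw":255},
  {"x":-0.001,"y":0,"z":0.03,"rx":0,"ry":0,"rz":0,"jaw":255},
  {"x":-0.001,"y":0,"z":0.037,"rx":0,"ry":0,"rz":0,"jaw":255},
  {"x":-0.001,"y":0,"z":0.042,"rx":0,"ry":0,"rz":0,"jaw":255},
])

```text
t: 8.5
ee_pos: [0.5553, -0.2346, 0.0886]
tcp_rot: [0.61, 0.792, -0.0, -0.0]
force: [-0.4, -2.2, -2.9]
gripper_width: 0.0155
gripper_force: 30.0
```

Call:
arm_command([
  {"x":0,"y":0,"z":0.003,"rx":0,"ry":0,"rz":0,"jaw":255},
  {"x":0,"y":0,"z":0.006,"rx":0,"ry":0,"rz":0,"jaw":255},
  {"x":0,"y":0,"z":0.006,"rx":0,"ry":0,"rz":0,"jaw":255},
  {"x":0,"y":0,"z":0.006,"rx":0,"ry":0,"rz":0,"jaw":255},
])

```text
t: 8.9
ee_pos: [0.5553, -0.2346, 0.0869]
tcp_rot: [0.61, 0.792, -0.0, -0.0]
force: [-0.7, -3.1, -6.3]
gripper_width: 0.0159
gripper_force: 30.0
```

Call:
arm_command([
  {"x":0,"y":0,"z":0.003,"rx":0,"ry":0,"rz":0,"jaw":255},
  {"x":0,"y":0,"z":0.005,"rx":0,"ry":0,"rz":0,"jaw":255},
  {"x":0,"y":0,"z":0.005,"rx":0,"ry":0,"rz":0,"jaw":255},
  {"x":0,"y":0,"z":0.005,"rx":0,"ry":0,"rz":0,"jaw":255},
])

```text
t: 9.3
ee_pos: [0.5553, -0.2344, 0.0856]
tcp_rot: [0.61, 0.792, 0.0, -0.0]
force: [-1.4, -0.5, -1.0]
gripper_width: 0.0158
gripper_force: 30.0
```

Contact is starting, so I'll go slightly lower.

Call:
arm_command([
  {"x":0,"y":0,"z":0.002,"rx":0,"ry":0,"rz":0,"jaw":255},
  {"x":0,"y":0,"z":0.003,"rx":0,"ry":0,"rz":0,"jaw":255},
  {"x":0,"y":0,"z":0.003,"rx":0,"ry":0,"rz":0,"jaw":255},
  {"x":0,"y":0,"z":0.003,"rx":0,"ry":0,"rz":0,"jaw":255},
])

```text
t: 9.7
ee_pos: [0.5553, -0.2343, 0.0854]
tcp_rot: [0.61, 0.792, 0.0, -0.0]
force: [-7.8, 2.1, 13.4]
gripper_width: 0.0156
gripper_force: 30.0
```

Call:
arm_command([
  {"x":0,"y":0,"z":0,"rx":0,"ry":0,"rz":0,"jaw":150},
  {"x":0,"y":0,"z":0,"rx":0,"ry":0,"rz":0,"jaw":150},
  {"x":0,"y":0,"z":0,"rx":0,"ry":0,"rz":0,"jaw":150},
  {"x":0,"y":0,"z":0,"rx":0,"ry":0,"rz":0,"jaw":150},
  {"x":0,"y":0,"z":0,"rx":0,"ry":0,"rz":0,"jaw":150},
])

```text
t: 10.2
ee_pos: [0.5554, -0.2346, 0.0846]
tcp_rot: [0.61, 0.792, -0.0, 0.0]
force: [-0.5, -0.6, 0.6]
gripper_width: 0.0389
gripper_force: 0.0
```

Call:
arm_command([
  {"x":0,"y":0,"z":-0.05,"rx":0,"ry":0,"rz":0,"jaw":150},
  {"x":0,"y":0,"z":-0.12,"rx":0,"ry":0,"rz":0,"jaw":150},
  {"x":0,"y":0,"z":-0.22,"rx":0,"ry":0,"rz":0,"jaw":150},
  {"x":0,"y":0,"z":-0.3,"rx":0,"ry":0,"rz":0,"jaw":150},
  {"x":0,"y":0,"z":-0.3,"rx":0,"ry":0,"rz":0,"jaw":150},
])

```text
t: 10.7
ee_pos: [0.5569, -0.2352, 0.1791]
tcp_rot: [0.61, 0.792, 0.001, 0.003]
force: [0.2, -0.0, -0.8]
gripper_width: 0.0384
gripper_force: 0.0
```

Run:
```python
from h import *
for i in range(2): vision.read_camera("side")
c,K,Rm,p=cam("scene");np.savez("scene5.npz",c=c,K=K,R=Rm,p=p)
c2,K2,R2,p2=cam("side");np.savez("side5.npz",c=c2,K=K2,R=R2,p=p2)
a=cv2.resize(c[170:310,100:235],None,fx=2.95,fy=2.95,interpolation=cv2.INTER_CUBIC)
b=cv2.resize(c2[220:360,205:340],None,fx=2.95,fy=2.95,interpolation=cv2.INTER_CUBIC)
save("seated.png",np.hstack([a,b]));print(a.shape)
goto(.443,-.156,.2,0)
```

```text
(413, 398, 3)
at [ 0.555  -0.2344  0.1742] yaw 14.76 t 10.9
xyz [ 0.3478 -0.2945 -0.0854] r [-0.0003 -0.0001  0.082 ]
```

View pics/seated.png

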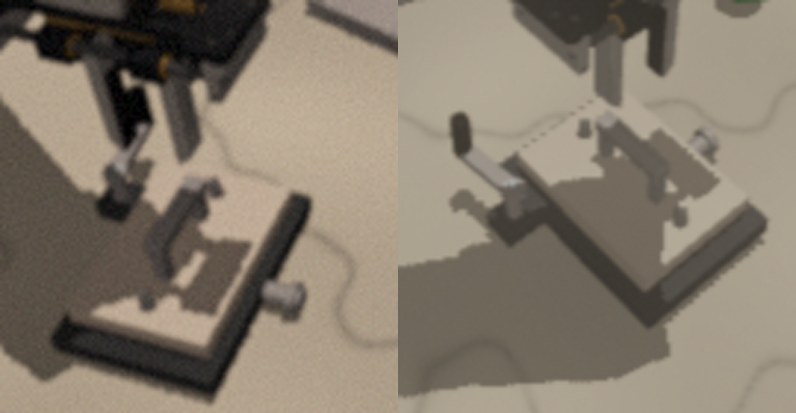

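The plate lies flat with both pins through it and the handle on top. The latch is still open, with the knob at side (459,133).

Call:
arm_command([
  {"x":0.08,"y":-0.07,"z":0,"rx":0,"ry":0,"rz":0.04,"jaw":120},
  {"x":0.16,"y":-0.14,"z":0,"rx":0,"ry":0,"rz":0.08,"jaw":120},
  {"x":0.24,"y":-0.21,"z":0,"rx":0,"ry":0,"rz":0.12,"jaw":120},
  {"x":0.31,"y":-0.27,"z":0,"rx":0,"ry":0,"rz":0.16,"jaw":120},
  {"x":0.342,"y":-0.293,"z":0,"rx":0,"ry":0,"rz":0.2,"jaw":120},
])

```text
t: 11.4
ee_pos: [0.442, -0.1565, 0.174]
tcp_rot: [0.827, 0.563, -0.001, -0.001]
force: [1.0, -1.2, -0.5]
gripper_width: 0.0497
gripper_force: 0.0
```

Call:
arm_command([
  {"x":0,"y":0,"z":0,"rx":0,"ry":0,"rz":0.04,"jaw":120},
  {"x":0,"y":0,"z":0,"rx":0,"ry":0,"rz":0.08,"jaw":120},
  {"x":0,"y":0,"z":0,"rx":0,"ry":0,"rz":0.12,"jaw":120},
  {"x":0,"y":0,"z":0,"rx":0,"ry":0,"rz":0.16,"jaw":120},
  {"x":0,"y":0,"z":0,"rx":0,"ry":0,"rz":0.2,"jaw":120},
])

```text
t: 11.9
ee_pos: [0.4438, -0.1576, 0.174]
tcp_rot: [0.96, 0.28, -0.001, -0.0]
force: [-0.2, -1.0, -0.0]
gripper_width: 0.0495
gripper_force: 0.0
```

Call:
arm_command([
  {"x":0,"y":0,"z":0,"rx":0,"ry":0,"rz":0.04,"jaw":120},
  {"x":0,"y":0,"z":0,"rx":0,"ry":0,"rz":0.08,"jaw":120},
  {"x":0,"y":0,"z":0,"rx":0,"ry":0,"rz":0.1,"jaw":120},
  {"x":0,"y":0,"z":0,"rx":0,"ry":0,"rz":0.1,"jaw":120},
])

```text
t: 12.3
ee_pos: [0.4438, -0.1576, 0.1741]
tcp_rot: [0.992, 0.128, -0.001, -0.0]
force: [0.1, 0.2, -0.3]
gripper_width: 0.05
gripper_force: 0.0
```

Run:
```python
from h import *
for i in range(3): vision.read_camera("side")
goto(.4437,-.1575,.092,-75.2)
d=[np.load(f) for f in("scene5.npz","side5.npz")]
print((tri([(d[0]["K"],d[0]["R"],d[0]["p"],(172.9-16-10+.0,199.5)),(d[1]["K"],d[1]["R"],d[1]["p"],(205+61.5/2.95,220+118/2.95))])*1000).round(1), (ray(d[1]["K"],d[1]["R"],d[1]["p"],(205+61.5/2.95-.3,220+117/2.95-.3),.091)*1000).round(1))
print(telemetry.get_obs()["q"])
```

```text
at [ 0.444  -0.1577  0.1743] yaw -75.12 t 12.45
xyz [-0.0006 -0.0008  0.2745] r [-0.0001  0.0002  0.0004]
[ 444.7 -155.8   87.5] [ 443.9 -159.3   91. ]
[ 0.06786425  0.21025993  0.23401712  2.04483436 -0.06193839  0.89373834
 -0.97530112]
```

Call:
arm_command([
  {"x":0,"y":0,"z":0.1,"rx":0,"ry":0,"rz":0,"jaw":120},
  {"x":0,"y":0,"z":0.18,"rx":0,"ry":0,"rz":0,"jaw":120},
  {"x":0,"y":0,"z":0.24,"rx":0,"ry":0,"rz":0,"jaw":120},
  {"x":0,"y":0,"z":0.275,"rx":0,"ry":0,"rz":0,"jaw":120},
  {"x":0,"y":0,"z":0.285,"rx":0,"ry":0,"rz":0,"jaw":120},
])

```text
t: 12.95
ee_pos: [0.4437, -0.1577, 0.0883]
tcp_rot: [0.992, 0.129, -0.001, -0.0]
force: [0.2, 0.4, 0.6]
gripper_width: 0.05
gripper_force: 0.0
```

Call:
arm_command([
  {"x":0,"y":0,"z":0,"rx":0,"ry":0,"rz":0,"jaw":255},
  {"x":0,"y":0,"z":0,"rx":0,"ry":0,"rz":0,"jaw":255},
  {"x":0,"y":0,"z":0,"rx":0,"ry":0,"rz":0,"jaw":255},
  {"x":0,"y":0,"z":0,"rx":0,"ry":0,"rz":0,"jaw":255},
  {"x":0,"y":0,"z":0,"rx":0,"ry":0,"rz":0,"jaw":255},
], force=10)

```text
t: 13.45
ee_pos: [0.4449, -0.1589, 0.0897]
tcp_rot: [0.992, 0.128, 0.001, 0.001]
force: [1.3, -2.8, -3.1]
gripper_width: 0.016
gripper_force: 10.0
```

Call:
arm_command([
  {"x":0,"y":0,"z":0,"rx":0,"ry":0,"rz":0,"jaw":255},
  {"x":0,"y":0,"z":0,"rx":0,"ry":0,"rz":0,"jaw":255},
  {"x":0,"y":0,"z":0,"rx":0,"ry":0,"rz":0,"jaw":255},
])

```text
t: 13.75
ee_pos: [0.4448, -0.1588, 0.0896]
tcp_rot: [0.992, 0.128, 0.001, 0.001]
force: [2.6, -6.5, -2.4]
gripper_width: 0.0155
gripper_force: 10.0
```

Run:
```python
from h import *
goto(.444,-.157,.088,-75.2)
o=telemetry.get_obs();M=R.from_quat(o["tcp_rot"]).as_matrix();e=np.array(o["ee_pos"]);print(o["gripper_width"],o["gripper_force"],o["force"])
P=np.array([.4646,-.2119]);a0=np.degrees(np.arctan2(*(e[:2]-P)[::-1]));print(a0,np.linalg.norm(e[:2]-P))
for a in np.linspace(a0,14.0,16)[1:]:
    t=np.r_[P+.058*np.array([np.cos(np.radians(a)),np.sin(np.radians(a))]),e[2]]
    print(a.round(1),(M.T@(t-e)/.3).round(3)[:2])
```

```text
at [ 0.4448 -0.1588  0.0896] yaw -75.27 t 13.75
xyz [-0.0012 -0.0065  0.0053] r [ 0.0006 -0.0004 -0.0004]
0.015489452965050613 10.000688955187798 [ 2.64622434 -6.52661461 -2.37543079]
110.41650137282804 0.05665413220020132
104.0 [ 0.021 -0.005]
97.6 [ 0.043 -0.004]
91.1 [ 0.064 -0.   ]
84.7 [0.085 0.006]
78.3 [0.105 0.015]
71.8 [0.124 0.026]
65.4 [0.141 0.038]
59.0 [0.157 0.053]
52.6 [0.171 0.069]
46.1 [0.184 0.087]
39.7 [0.194 0.106]
33.3 [0.202 0.126]
26.9 [0.208 0.147]
20.4 [0.211 0.169]
14.0 [0.212 0.19 ]
```

Call:
arm_command([
  {"x":0.023,"y":0.004,"z":0,"rx":0,"ry":0,"rz":0,"jaw":255},
  {"x":0.045,"y":0.005,"z":0,"rx":0,"ry":0,"rz":0,"jaw":255},
  {"x":0.066,"y":0.009,"z":0,"rx":0,"ry":0,"rz":0,"jaw":255},
  {"x":0.087,"y":0.015,"z":0,"rx":0,"ry":0,"rz":0,"jaw":255},
  {"x":0.107,"y":0.024,"z":0,"rx":0,"ry":0,"rz":0,"jaw":255},
])

```text
t: 14.25
ee_pos: [0.4777, -0.1551, 0.0895]
tcp_rot: [0.992, 0.129, 0.0, -0.001]
force: [-1.3, 10.6, 8.4]
gripper_width: 0.0158
gripper_force: 10.0
```

Call:
arm_command([
  {"x":0.019,"y":0.006,"z":0,"rx":0,"ry":0,"rz":0,"jaw":255},
  {"x":0.036,"y":0.018,"z":0,"rx":0,"ry":0,"rz":0,"jaw":255},
  {"x":0.052,"y":0.033,"z":0,"rx":0,"ry":0,"rz":0,"jaw":255},
  {"x":0.066,"y":0.049,"z":0,"rx":0,"ry":0,"rz":0,"jaw":255},
  {"x":0.079,"y":0.067,"z":0,"rx":0,"ry":0,"rz":0,"jaw":255},
])

```text
t: 14.75
ee_pos: [0.508, -0.1661, 0.0898]
tcp_rot: [0.991, 0.13, 0.002, -0.002]
force: [13.4, 23.4, 0.8]
gripper_width: 0.0151
gripper_force: 10.8
```

Run:
```python
from h import *
o=telemetry.get_obs();print(o["force"],o["wrist_torque"],o["ee_pos"],o["t"],o["gripper_width"])
c=cam("scene")[0];c2=cam("side")[0]
a=cv2.resize(c[170:310,100:235],None,fx=2.95,fy=2.95,interpolation=cv2.INTER_CUBIC)
b=cv2.resize(c2[200:340,205:340],None,fx=2.95,fy=2.95,interpolation=cv2.INTER_CUBIC)
save("latch.png",np.hstack([a,b]))
o=telemetry.get_obs();print(o["force"],o["wrist_torque"],o["ee_pos"],o["t"])
```

```text
[13.394766   23.399447    0.82990378] [ 5.6236236  -3.11414252 -0.33065449] [ 0.50803111 -0.16605478  0.08982139] 14.75 0.01508966981234726
[14.78546208 21.04841704  0.3975571 ] [ 4.92513249 -3.45581226 -0.26787169] [ 0.50870546 -0.16645451  0.08985089] 14.85
```

View pics/latch.png

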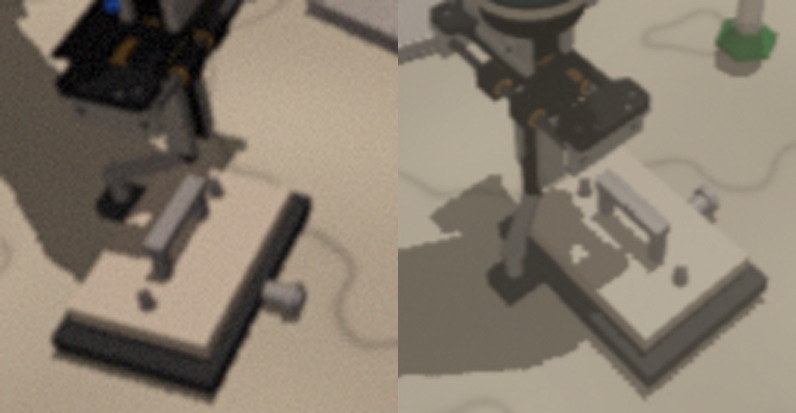

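The arm has swung about halfway. It points up-right from the pivot, scene (118,185) to (185,158). The 27 N radial load suggests the knob has rolled towards the pads' edge. I'll loosen the jaws into a cage, re-centre, and push the rest.

Call:
arm_command([
  {"x":0,"y":0,"z":0,"rx":0,"ry":0,"rz":0,"jaw":185},
  {"x":0,"y":0,"z":0,"rx":0,"ry":0,"rz":0,"jaw":185},
  {"x":0,"y":0,"z":0,"rx":0,"ry":0,"rz":0,"jaw":185},
])

```text
t: 15.15
ee_pos: [0.505, -0.1701, 0.0892]
tcp_rot: [0.992, 0.128, -0.0, 0.0]
force: [-0.3, 0.1, -0.8]
gripper_width: 0.026
gripper_force: 0.0
```

Run:
```python
from h import *
goto(.4979,-.1644,.09,-75.24)
o=telemetry.get_obs();print(o["force"],o["gripper_width"])
f=2.95
for n,ox,oy in(("scene",100,170),("side",205,200)):
    c,K,Rm,p=cam(n); m=(c.max(2)<38).astype(np.uint8)
    for a in (75,65,55,50,45,35):
        k=[.4646+.058*np.cos(np.radians(a)),-.2119+.058*np.sin(np.radians(a)),.065]
        u=proj(K,Rm,p,k); print(n,a,u.round(1),c[int(u[1]),int(u[0])])
```

```text
at [ 0.505  -0.1701  0.0892] yaw -75.25 t 15.15
xyz [-0.0181 -0.0244 -0.0028] r [ 0.      0.0001 -0.0001]
[-0.28911982  0.12786899 -0.83660499] 0.026014437076448262
scene 75 [159.  212.3] [59 54 50]
scene 65 [161.  214.7] [57 51 46]
scene 55 [162.3 217.4] [43 39 35]
scene 50 [162.7 218.9] [43 37 35]
scene 45 [162.9 220.4] [53 51 45]
scene 35 [162.7 223.6] [60 55 51]
side 75 [239.8 260.1] [165 155 137]
side 65 [244.1 259.8] [172 162 144]
side 55 [248.3 260. ] [56 52 44]
side 50 [250.4 260.3] [55 50 43]
side 45 [252.4 260.8] [68 63 56]
side 35 [256.2 262.2] [104  98  89]
```

Call:
arm_command([
  {"x":-0.004,"y":0.011,"z":0,"rx":0,"ry":0,"rz":0,"jaw":185},
  {"x":0.003,"y":0.022,"z":0,"rx":0,"ry":0,"rz":0,"jaw":185},
  {"x":0.009,"y":0.034,"z":0,"rx":0,"ry":0,"rz":0,"jaw":185},
  {"x":0.014,"y":0.047,"z":0,"rx":0,"ry":0,"rz":0,"jaw":185},
  {"x":0.019,"y":0.06,"z":0,"rx":0,"ry":0,"rz":0,"jaw":185},
])

```text
t: 15.75
ee_pos: [0.5155, -0.1863, 0.0891]
tcp_rot: [0.992, 0.128, -0.0, 0.0]
force: [1.7, 3.0, 1.1]
gripper_width: 0.0261
gripper_force: 1.0
```

Call:
arm_command([
  {"x":0.003,"y":0.013,"z":0,"rx":0,"ry":0,"rz":0,"jaw":185},
  {"x":0.006,"y":0.026,"z":0,"rx":0,"ry":0,"rz":0,"jaw":185},
  {"x":0.008,"y":0.038,"z":0,"rx":0,"ry":0,"rz":0,"jaw":185},
  {"x":0.009,"y":0.049,"z":0,"rx":0,"ry":0,"rz":0,"jaw":185},
  {"x":0.009,"y":0.049,"z":0,"rx":0,"ry":0,"rz":0,"jaw":185},
])

```text
t: 16.25
ee_pos: [0.5215, -0.2001, 0.0891]
tcp_rot: [0.992, 0.128, -0.0, 0.0]
force: [-0.2, -0.0, 0.7]
gripper_width: 0.0254
gripper_force: 0.0
```

Call:
arm_command([
  {"x":0,"y":0.004,"z":0,"rx":0,"ry":0,"rz":0,"jaw":185},
  {"x":0,"y":0.008,"z":0,"rx":0,"ry":0,"rz":0,"jaw":185},
  {"x":0,"y":0.008,"z":0,"rx":0,"ry":0,"rz":0,"jaw":185},
])

```text
t: 16.55
ee_pos: [0.5221, -0.2018, 0.0892]
tcp_rot: [0.992, 0.128, -0.0, 0.0]
force: [-0.1, 1.4, -0.5]
gripper_width: 0.0259
gripper_force: 0.0
```

Run:
```python
from h import *
goto(.5222,-.2027,.089,-75.24)
o=telemetry.get_obs();print(o["force"],o["gripper_width"],o["gripper_force"])
```

```text
at [ 0.5221 -0.2018  0.0892] yaw -75.24 t 16.55
xyz [-0.0006  0.0029  0.0005] r [ 0.  0. -0.]
[-0.0859275   1.41973807 -0.51394311] 0.025917853753073025 0.002289273907081224
```

Call:
arm_command([
  {"x":0,"y":0.003,"z":0,"rx":0,"ry":0,"rz":0,"jaw":185},
  {"x":0,"y":0.006,"z":0,"rx":0,"ry":0,"rz":0,"jaw":185},
  {"x":0,"y":0.006,"z":0,"rx":0,"ry":0,"rz":0,"jaw":185},
])

```text
t: 16.85
ee_pos: [0.5227, -0.2036, 0.0892]
tcp_rot: [0.992, 0.128, -0.0, 0.0]
force: [-0.8, 1.2, -0.7]
gripper_width: 0.0255
gripper_force: 0.1
```

Call:
arm_command([
  {"x":0,"y":0.003,"z":0,"rx":0,"ry":0,"rz":0,"jaw":185},
  {"x":0,"y":0.005,"z":0,"rx":0,"ry":0,"rz":0,"jaw":185},
  {"x":0,"y":0.005,"z":0,"rx":0,"ry":0,"rz":0,"jaw":185},
])

```text
t: 17.15
ee_pos: [0.523, -0.2051, 0.0891]
tcp_rot: [0.992, 0.128, -0.0, 0.0]
force: [0.9, -0.8, 0.4]
gripper_width: 0.0256
gripper_force: 0.1
```

Call:
arm_command([
  {"x":0,"y":0.004,"z":0,"rx":0,"ry":0,"rz":0,"jaw":185},
  {"x":0,"y":0.007,"z":0,"rx":0,"ry":0,"rz":0,"jaw":185},
  {"x":0,"y":0.007,"z":0,"rx":0,"ry":0,"rz":0,"jaw":185},
  {"x":0,"y":0.007,"z":0,"rx":0,"ry":0,"rz":0,"jaw":185},
])

```text
t: 17.55
ee_pos: [0.5234, -0.2062, 0.089]
tcp_rot: [0.992, 0.129, -0.0, -0.001]
force: [-1.6, 5.5, 1.9]
gripper_width: 0.0258
gripper_force: 2.8
```

Run:
```python
from h import *
o=telemetry.get_obs();print(o["ee_pos"],o["force"],o["gripper_width"],o["gripper_force"])
for n in("scene","side"):
    c,K,Rm,p=cam(n)
    for a in (60,50,40,30,20,12,5):
      for z,r in((.057,.035),(.085,.058)):
        u=proj(K,Rm,p,[.4646+r*np.cos(np.radians(a)),-.2119+r*np.sin(np.radians(a)),z]); print(n,a,z,c[int(round(u[1])),int(round(u[0]))])
```

```text
[ 0.52343023 -0.20623926  0.08904808] [-1.56714576  5.54746832  1.94993224] 0.025778499301441125 2.8243638575077057
scene 60 0.057 [59 56 51]
scene 60 0.085 [34 30 29]
scene 50 0.057 [52 52 44]
scene 50 0.085 [44 41 38]
scene 40 0.057 [58 49 49]
scene 40 0.085 [30 28 28]
scene 30 0.057 [71 67 61]
scene 30 0.085 [18 15 11]
scene 20 0.057 [79 74 68]
scene 20 0.085 [3 7 5]
scene 12 0.057 [82 77 70]
scene 12 0.085 [ 7 13  8]
scene 5 0.057 [80 72 66]
scene 5 0.085 [43 39 39]
side 60 0.057 [122 114 100]
side 60 0.085 [179 169 151]
side 50 0.057 [112 103  91]
side 50 0.085 [178 168 149]
side 40 0.057 [118 108  96]
side 40 0.085 [174 165 147]
side 30 0.057 [117 108  95]
side 30 0.085 [91 86 78]
side 20 0.057 [113 104  93]
side 20 0.085 [54 50 43]
side 12 0.057 [99 93 86]
side 12 0.085 [53 49 42]
side 5 0.057 [98 93 85]
side 5 0.085 [54 50 43]
```

The latch is at its stop: 5.5 N there, and the knob is black where expected. I'll centre the cage, rise clear and open.

Call:
arm_command([
  {"x":0,"y":-0.008,"z":0,"rx":0,"ry":0,"rz":0,"jaw":185},
  {"x":0,"y":-0.017,"z":0,"rx":0,"ry":0,"rz":0,"jaw":185},
  {"x":0,"y":-0.019,"z":0,"rx":0,"ry":0,"rz":0,"jaw":185},
  {"x":0,"y":-0.019,"z":0,"rx":0,"ry":0,"rz":0,"jaw":185},
])

```text
t: 18.05
ee_pos: [0.5221, -0.2015, 0.0892]
tcp_rot: [0.992, 0.128, -0.0, 0.0]
force: [0.0, -0.2, 1.0]
gripper_width: 0.026
gripper_force: 0.0
```

Call:
arm_command([
  {"x":0,"y":0,"z":-0.04,"rx":0,"ry":0,"rz":0,"jaw":185},
  {"x":0,"y":0,"z":-0.12,"rx":0,"ry":0,"rz":0,"jaw":185},
  {"x":0,"y":0,"z":-0.24,"rx":0,"ry":0,"rz":0,"jaw":185},
  {"x":0,"y":0,"z":-0.38,"rx":0,"ry":0,"rz":0,"jaw":185},
  {"x":0,"y":0,"z":-0.5,"rx":0,"ry":0,"rz":0,"jaw":185},
])

```text
t: 18.55
ee_pos: [0.522, -0.2018, 0.2422]
tcp_rot: [0.992, 0.128, 0.001, 0.0]
force: [0.7, 0.8, 0.1]
gripper_width: 0.026
gripper_force: 0.0
```

Call:
arm_command([
  {"x":-0.1,"y":-0.05,"z":0,"rx":0,"ry":0,"rz":0,"jaw":100},
  {"x":-0.2,"y":-0.12,"z":0,"rx":0,"ry":0,"rz":0,"jaw":0},
  {"x":-0.3,"y":-0.25,"z":0,"rx":0,"ry":0,"rz":0,"jaw":0},
  {"x":-0.3,"y":-0.35,"z":0,"rx":0,"ry":0,"rz":0,"jaw":0},
  {"x":-0.3,"y":-0.35,"z":0,"rx":0,"ry":0,"rz":0,"jaw":0},
])

```text
t: 19.05
ee_pos: [0.4073, -0.1203, 0.2403]
tcp_rot: [0.992, 0.13, 0.001, -0.0]
force: [0.9, -1.0, 0.5]
gripper_width: 0.0623
gripper_force: 0.0
```

Run:
```python
from h import *
for i in range(4): vision.read_camera("side")
print(telemetry.get_obs()["ee_pos"],telemetry.get_obs()["force"])
I={}
for n in("scene","side"):
    c,K,Rm,p=cam(n); I[n]=(K,Rm,p); m=((c.max(2)<45)*255).astype(np.uint8)
    for a in (30,20,15,12,5):
        u=proj(K,Rm,p,[.4646+.058*np.cos(np.radians(a)),-.2119+.058*np.sin(np.radians(a)),.079]); print(n,a,u.round(),c[int(round(u[1])),int(round(u[0]))])
    u=proj(K,Rm,p,[.5209,-.199,.079]).round().astype(int)
    w=m[u[1]-14:u[1]+15,u[0]-12:u[0]+13]; N,L,S,C=cv2.connectedComponentsWithStats(w)
    print(n,[(S[i].tolist(),(C[i]+u-[12,14]).round(1).tolist()) for i in range(1,N) if S[i][4]>8])
```

```text
[ 0.40866091 -0.12353299  0.2396067 ] [-0.71510219 -0.01842848 -0.46388409]
scene 30 [161. 221.] [171 155 134]
scene 20 [160. 224.] [46 43 35]
scene 15 [159. 226.] [0 0 0]
scene 12 [158. 227.] [8 4 8]
scene 5 [157. 229.] [13 11 10]
scene [([10, 10, 6, 13, 50], [158.2, 228.5])]
side 30 [258. 259.] [155 145 128]
side 20 [261. 261.] [91 83 73]
side 15 [263. 263.] [69 63 55]
side 12 [264. 264.] [67 62 53]
side 5 [265. 266.] [65 60 52]
side []
```

```bash
python3 -c "
from rig import ticket
print(ticket.sign_off())"
```

```text
the job is handed in; nothing more can be done
None
```

The plate was lowered over both guide pins onto the filter pad, the latch was swung in over it to its stop and released, and the job is handed in at about 19 s; the tumbler, jar and cylinder were never approached.

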